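# Rack a washed printing block behind its sprung catch

### The job

Put the printing block with the red handle back in the sloping drying rack: lay it gently, carved face down and handle up, on the loading end of the empty lane that carries the red tag, then push it up the lane until the yellow sprung catch clicks back out behind it, and let go so that the catch holds it. Leave the two racked blocks and everything else on the table where they are.

Things in the scene. Friction and masses are not known exactly. Their poses are not given: they have to be found in the camera images.
- block_red: The block to rack, with a red-painted handle: teak printing block, carved face down: body 120 x 80 x 40 mm (long side along its x); on its back a solid bar handle 84 mm long (x), 24 mm wide (y), from 40 to 90 mm above the underside. Origin: centre of the underside, z up through the handle. 0.24 to 0.48 kg. Either end may go in first.
- tag: Red clip, 46 mm wide, over the top of the header board of the empty lane (at x = 63 to 84 mm, z to 62 mm of that lane's frame). Its frame is the frame of the lane it marks (see lane_left): origin on the runners where the racked block's underside centre belongs, x up the slope, y left, z square out of the slope.
- rack: Fixed three-lane drying rack, blue side frames, 342 mm wide, 310 mm deep; lanes 106 mm apart rise away from the robot at 25 degrees, from 50 mm above the table at the toe to 177 mm; header board top 232 mm. The two white plastic runners of a lane are slippery (friction 0.2): a released block slides down. Origin on the table under its middle, x level and up-slope, z up.
- lane_left: Left lane seen from the robot. Frame of every lane: x up the slope, y across to the left, z square out of it; origin on the runner tops (z = 0) where a racked block's underside centre lies when its lower end rests on the catch. A toe strip 12 mm proud stops a block on the loading end with its centre at x = -172 mm; a header board stops it at the top with its centre at x = +8 mm.
- lane_middle: Middle lane. Sides of every lane: low fences (16 mm above the runners), 100 mm apart at the toe (x = -232 mm), 92 mm at x = -130 mm, narrow to straight walls 85 mm apart from x = -100 mm upward (47 mm high). The loading end is open above.
- lane_right: Right lane. Cover of every lane: from x = -56 mm upward a lip at z = 43 to 48 mm lies over both top edges of the block, leaving a 65 mm wide slot for the handle, so a block enters only by sliding up from the loading end.
- catch_left (a joint): Yellow sprung catch on the left (+y) side of the left lane: an arm 16 mm high (z = 13 to 29 mm, a finger pin to 41 mm), pivoted at x = -130 mm, its square nose at x = -60 mm. 0 rad: at rest, nose 8 mm into the block's path. A passing block wedges it aside to about 0.1 to 0.15 rad against a light spring, then it snaps back to 0 behind the block's lower end and holds it.
- catch_middle (a joint): Catch of the middle lane, like catch_left. Pushing a block past any catch takes about 4 to 8 N up the slope; the block first touches it with its centre near x = -160 mm of the lane frame and is past it from x = 0.
- catch_right (a joint): Catch of the right lane, like catch_left.
- racked_a: A block already racked behind the catch of one of the other two lanes, plain wooden handle; same sizes and origin as block_red.
- racked_b: The other block already racked, plain wooden handle; same sizes and origin as block_red.
- block_plain: A second block on the table, plain wooden handle, to be left alone; same sizes and origin as block_red.
- pigment_jar: Standing jar, 64 mm wide, 85 mm high, origin at the centre of its base. Leave it.
- mallet: Wooden mallet lying on the table, about 205 mm long, 38 mm high, origin under its head, handle to its -x. Leave it.
- dye_brush: Brush lying on the table, origin under its middle, handle to its -x. Leave it.
- bowl: White bowl, 96 mm wide, 45 mm high, origin at the centre of its base. Leave it.
Not all that is in view belongs to the job. What is shaped like the block_red but blue or turquoise is not meant.

How it is judged:
By the outcome, as a careful person would: the job done as asked, in the order asked, and still so for the second after the job is handed in, with the robot touching nothing.
It also fails if it takes over 58 s, if anything falls off the work surface, if the arm or the gripper's body presses on something with over 40 N, if the wrist force passes 120 N, or if a joint passes its speed limit or range.

### The arm

A 7-joint arm with a two-finger parallel gripper is mounted at the origin on the work surface. World frame = base frame: x ahead of the robot, y to its left, z up, the work surface at z = 0. Lengths are in m, angles in rad, forces in N, time in s.
With the tool pointing down it reaches from about 0.425 to 0.825 m from the base axis. Payload 3.6 kg.
Tool frame: the origin (TCP) lies between the finger pads; the fingertips stand 19 mm ahead of it and the grasp point (between the pads) is the TCP; z points along the fingers, y is the direction in which the jaws open and shut (so a half turn about z gives the same grasp; the last joint's range is limited). The gripper opens to 93 mm and grips with 3 to 60 N. Pads are 15 mm wide; open, the fingers measure 128 mm over their backs; the gripper's body (75 mm by 188 mm) begins 65 mm behind the grasp point.
Start: joints at [-1.359, 0.615, -0.013, 1.423, 0.008, 1.103, -0.04], TCP at [0.153, 0.632, 0.238] pointing down, gripper open.
Joint ranges: [-3.12, 3.12], [-0.3, 2.06], [-1.34, 1.32], [0.26, 2.42], [-1.36, 4.5], [0.01, 1.98], [-2.84, 2.84]. Speed limits (rad/s): [2.79, 2.79, 3.14, 3.14, 3.14, 3.14, 3.14].

### API

Orientations are given as a unit quaternion [x, y, z, w].
In Python, from bench import telemetry, read_camera, camera_info, arm gives the robot as it stands.
- The arm moves only by the shell command python3 -m jog 'ROWS' [FORCE]. ROWS is JSON, a list of rows, each a list of 7 numbers: the shift along the tool's x, y, z in cm, then the turn, a rotation vector about the tool's x, y, z in rad, then the closure, from 0 (fully open) to 1 (shut). In form: [[dx, dy, dz, rx, ry, rz, jaw], ...]. A call has 1 to 8 rows; each row is the pose to reach, as a shift and turn from the pose commanded when the call began, along the tool's axes at that moment; what a row does not reach only later rows make up. A row lasts 1/10 s, in which the tool goes at most 50 mm and 8.59 degrees, less where a joint would pass 70% of its speed; a pose out of reach is approached as far as the arm can. A call with a gripper value outside its range is refused whole. The fingers move at their own pace and stop on an object; FORCE is the grip in N (left out, the last holds). Time passes only in rows, so rows that repeat a pose let the fingers close. It gives the time, the measured TCP pose, the force and the opening at its end, in the units of the state.
- telemetry.read_state(): the state, without advancing time (a new reading comes with each control period).
- read_camera(name): name is "scene" or "top" or "wrist"; returns (picture, depth): 384x512x3 uint8, red, green, blue; 384x512 float32, m along the optical axis (not along the pixel's ray), 0 where there is no reading.
- camera_info(name): a dict with "K" (3x3 intrinsics, pixels), "D" ([k1, k2, p1, p2, k3] as OpenCV has them; the pictures are not rectified), "R" (3x3) and "t" (3): a world point X has camera coordinates R X + t; the wrist camera has in their place "hand_eye" (4x4, takes a point from camera to tool coordinates, whose origin is the TCP and whose axes are the flange's). Camera axes: x right, y down, z forward; pixel columns grow to the right and rows downward; lengths in m; the calibration is good to about 2 mm. A picture is of the moment at which its call begins: read the wrist's pose just before it. camera_info takes no time and is no camera call.
- arm.sign_off(): hands the job in, once; it reports no verdict.
The state is a dict: "clock": time; "joint_positions": joint angles; "joint_vel": joint speeds; "tau": joint torques, N m; "position": TCP position; "orientation": TCP orientation; "contact_force": force on the tool from outside, world axes, zero at the start; "torque": the same for the moment, N m; "opening": finger opening in m.
Only numpy, scipy, OpenCV 4.12 (cv2) and the standard library are available. Lean on these libraries where they do the work, as an engineer would, in place of code of your own. Each camera call takes 0.05 s, during which the arm holds its last target.

## Working session

There is one attempt and no reset: what is moved stays moved. The work goes in short steps, Python scripts to look and compute and a shell command to move; the robot and the scene stay as the last step left them, time stands still between calls to the robot, and variables do not carry over. Pictures are saved under pics/ and viewed, and the job is handed in when it is done.

```bash
ls; mkdir -p pics
python3 - <<'E'
from bench import telemetry, read_camera, camera_info
import numpy as np, cv2
s=telemetry.read_state(); print(s)
for n in ["scene","top","wrist"]:
    im,d=read_camera(n); cv2.imwrite(f"pics/{n}0.png",im[:,:,::-1]); np.savez(f"{n}0.npz",im=im,d=d)
    print(n,{k:np.round(v,4).tolist() for k,v in camera_info(n).items()}, (d>0).mean())
E
```

```text
pics
{'clock': 0.0, 'joint_positions': array([-1.35949979,  0.61592791, -0.01260324,  1.42484884,  0.00814754,
        1.10338487, -0.04037429]), 'joint_vel': array([-0.00092152,  0.00087328,  0.0003863 , -0.00192014,  0.00047655,
       -0.00036873, -0.00022145]), 'tau': array([ 1.57478062e-04, -4.58930469e+01,  2.09186864e-01, -1.65749985e+01,
       -6.10273029e-02,  2.05376867e-02,  2.44116791e-04]), 'position': array([0.15295479, 0.63100702, 0.2364921 ]), 'orientation': array([ 1.18567287e-01,  9.92945222e-01, -1.25449917e-03, -1.06991645e-04]), 'contact_force': array([-0.76949041,  0.83327348, -0.55628899]), 'torque': array([0.02601942, 0.00801571, 0.00619195]), 'opening': 0.09291645274941174}
scene {'K': [[388.4265, 0.0, 251.7411], [0.0, 388.4265, 195.2979], [0.0, 0.0, 1.0]], 'D': [0.0046, 0.0, 0.0, 0.0, 0.0], 'R': [[-0.8518, 0.5236, -0.0144], [0.4484, 0.7148, -0.5366], [-0.2707, -0.4636, -0.8437]], 't': [0.5361, -0.0511, 1.2704]} 0.9958546956380209
top {'K': [[431.7584, 0.0, 255.3616], [0.0, 431.7584, 192.533], [0.0, 0.0, 1.0]], 'D': [-0.1103, 0.0, 0.0, 0.0, 0.0], 'R': [[0.0079, -1.0, -0.004], [-0.9984, -0.0077, -0.0558], [0.0558, 0.0044, -0.9984]], 't': [-0.1957, 0.493, 1.5519]} 0.995941162109375
wrist {'K': [[317.6365, 0.0, 255.5306], [0.0, 317.6365, 196.6826], [0.0, 0.0, 1.0]], 'D': [-0.0504, 0.0, 0.0, 0.0, 0.0], 'hand_eye': [[-0.0007, -0.966, -0.2587, 0.0711], [1.0, -0.0008, 0.0006, 0.0002], [-0.0008, -0.2587, 0.966, -0.1471], [0.0, 0.0, 0.0, 1.0]]} 0.9959208170572916
```

View pics/scene0.png

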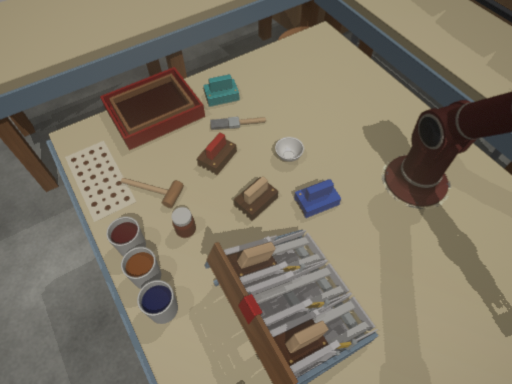

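View pics/top0.png

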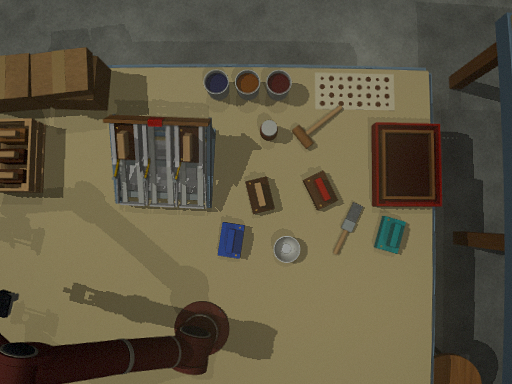

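View pics/wrist0.png

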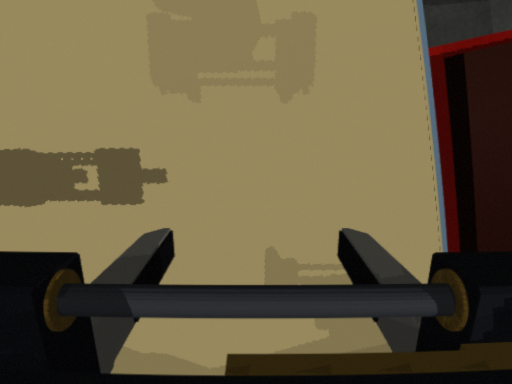

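The scene view shows the red-handled block at (217,152) and the empty middle lane with its red tag at (250,308). In the top view the block is at (321,190) and the tag at (156,122). The wrist view shows only the table. Next I'll measure.

```bash
cat > h.py <<'E'
import numpy as np, cv2
from scipy.spatial.transform import Rotation as Rn
from bench import telemetry, read_camera, camera_info
def cloud(name,d,state=None):
    c=camera_info(name);K=np.array(c['K']);D=np.array(c['D'],float)
    h,w=d.shape;u,v=np.meshgrid(np.arange(w),np.arange(h))
    p=cv2.undistortPoints(np.stack([u,v],-1).reshape(-1,1,2).astype(np.float64),K,D).reshape(h,w,2)
    P=np.dstack([p[...,0]*d,p[...,1]*d,d]).astype(float)
    if name=='wrist':
        H=np.array(c['hand_eye']);P=P@H[:3,:3].T+H[:3,3]
        return P@Rn.from_quat(state['orientation']).as_matrix().T+state['position']
    R=np.array(c['R']);t=np.array(c['t'])
    return (P-t)@R
def redmask(im):
    hsv=cv2.cvtColor(im,cv2.COLOR_RGB2HSV)
    return ((hsv[...,0]<6)|(hsv[...,0]>174))&(hsv[...,1]>190)&(hsv[...,2]>70)
E
python3 - <<'E'
from h import *
for n in ['scene','top']:
    f=np.load(n+'0.npz');im,d=f['im'],f['d'];W=cloud(n,d);m=redmask(im).astype(np.uint8)
    print(n,'table z',np.median(W[220:230,150:160,2] if n=='top' else W[330:340,180:186,2]))
    k,l,st,c=cv2.connectedComponentsWithStats(m)
    for i in range(1,k):
        if st[i,4]<15: continue
        q=W[(l==i)&(d>0)]
        print(st[i].tolist(),'med',np.round(np.median(q,0),3),'lo',np.round(np.percentile(q,3,0),3),'hi',np.round(np.percentile(q,97,0),3))
        zt=np.percentile(q[:,2],95); t=q[q[:,2]>zt-.008]
        rc=cv2.minAreaRect((t[:,:2]*1000).astype(np.float32)); print('  top n',len(t),'z',np.round(np.median(t[:,2]),4),'rect',np.round(rc[0],1),np.round(rc[1],1),round(rc[2],1))
# zoom crops
im=np.load('top0.npz')['im'];cv2.imwrite('pics/ztop.png',cv2.resize(im[100:215,95:235,::-1],None,fx=5,fy=5,interpolation=2))
im=np.load('scene0.npz')['im'];cv2.imwrite('pics/zscene.png',cv2.resize(im[220:384,190:385,::-1],None,fx=3.6,fy=3.6,interpolation=2))
E
```

```text
scene table z 0.0002585879825548671
top table z 2.0641570134048324e-05
[147, 118, 16, 8, 108] med [0.704 0.13  0.234] lo [0.694 0.108 0.214] hi [0.722 0.151 0.241]
  top n 68 z 0.2361 rect [703.9 129.7] [45.7 19.7] 89.3
[390, 124, 52, 82, 374] med [ 0.495 -0.834  0.058] lo [ 0.452 -0.86   0.004] hi [ 0.745 -0.69   0.065]
  top n 237 z 0.0601 rect [ 599.  -764.4] [295.  191.1] 0.2
[315, 178, 15, 23, 134] med [ 0.504 -0.423  0.089] lo [ 0.47  -0.443  0.082] hi [ 0.539 -0.402  0.094]
  top n 109 z 0.0897 rect [ 506.  -424.3] [78.8 21.3] 26.9
[377, 192, 3, 14, 22] med [ 0.472 -0.625  0.059] lo [ 0.451 -0.629  0.053] hi [ 0.495 -0.622  0.065]
  top n 18 z 0.06 rect [ 473.9 -624.9] [46.2  6.3] 2.0
[381, 201, 9, 5, 18] med [ 0.455 -0.657  0.056] lo [ 0.451 -0.683  0.004] hi [ 0.466 -0.638  0.064]
  top n 10 z 0.059 rect [ 452.9 -649.9] [ 3.8 27.1] 0.2
```

View pics/zscene.png

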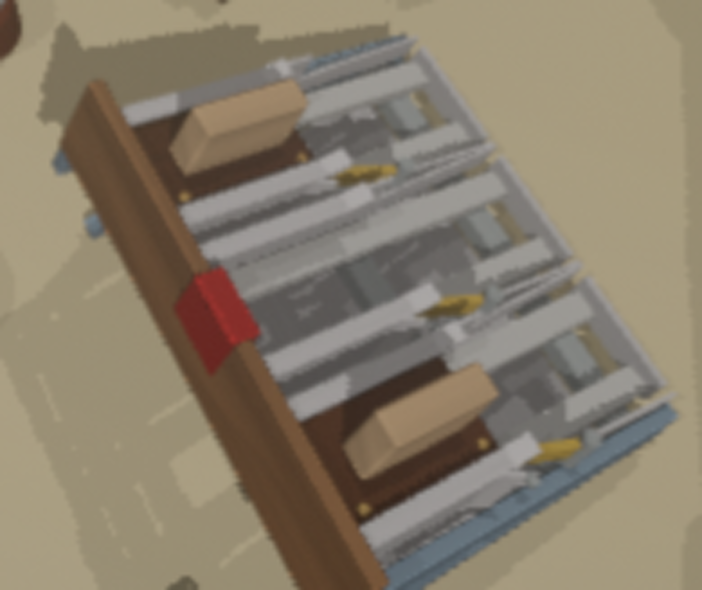

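View pics/ztop.png

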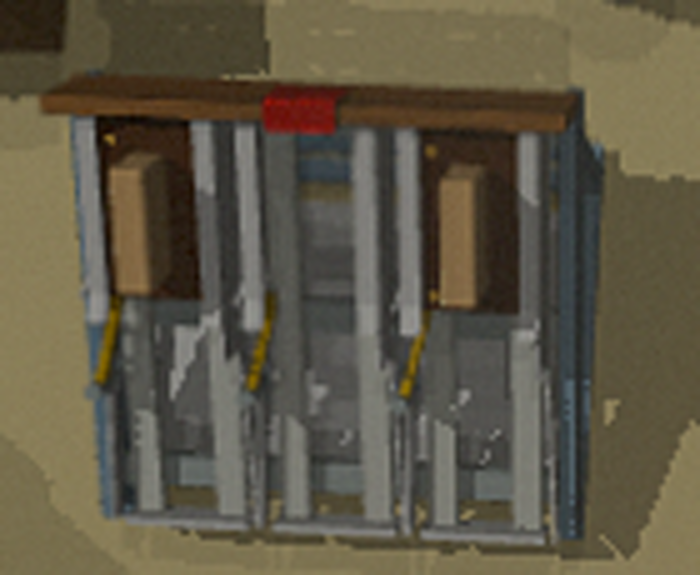

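The crops confirm it: the middle lane is empty, with the catch at top-crop (262,345), and both neighbouring lanes are loaded. Now the rack yaw and the scene-view block measurement.

```bash
cat >> h.py <<'E'
def rect(q):
    rc=cv2.minAreaRect((q[:,:2]*1000).astype(np.float32)); b=cv2.boxPoints(rc)
    e=[b[1]-b[0],b[2]-b[1]]; e=max(e,key=np.linalg.norm); a=np.degrees(np.arctan2(e[1],e[0]))
    a=(a+90)%180-90
    return np.round(rc[0],1),np.round(sorted(rc[1]),1),round(float(a),2)
E
python3 - <<'E'
from h import *
for n in ['scene','top']:
    f=np.load(n+'0.npz');im,d=f['im'],f['d'];W=cloud(n,d)
    hsv=cv2.cvtColor(im,cv2.COLOR_RGB2HSV).astype(int)
    red=((hsv[...,0]<7)|(hsv[...,0]>173))&(hsv[...,1]>150)&(W[...,2]<.12)&(abs(W[...,0]-.505)<.08)&(abs(W[...,1]+.424)<.08)&(W[...,2]>.082)
    print(n,'red',red.sum(),rect(W[red]),np.median(W[red][:,2]), 'mean',W[red].mean(0).round(4))
    hd=(W[...,2]>.224)&(W[...,2]<.245)&(abs(W[...,0]-.7)<.06)&(abs(W[...,1]-.12)<.25)
    q=W[hd];print(' header',rect(q),np.percentile(q[:,2],[5,50,95]).round(4)); 
    A=np.polyfit(q[:,1],q[:,0],1);print('  line slope deg',np.degrees(np.arctan(A[0])))
    # racked handles: wood colour, above runner plane
    for yc in (.02,.236):
        w=(W[...,2]>.185)&(abs(W[...,1]-yc)<.035)&(W[...,0]>.5)&(W[...,0]<.675)
        q=W[w]; 
        if len(q)<20: print(len(q));continue
        # plane of the top: fit z = a x + c  RANSAC-like
        for _ in range(6):
            A,*_r=np.linalg.lstsq(np.c_[q[:,:2],np.ones(len(q))],q[:,2],rcond=None); r=q[:,2]-np.c_[q[:,:2],np.ones(len(q))]@A; q=q[(r>-.006)]
        print(' handle',yc,len(q),rect(q),'slope',np.degrees(np.arctan(A[:2])).round(1),q.mean(0).round(4))
    # block body of red: brown top
    b=(abs(W[...,0]-.505)<.1)&(abs(W[...,1]+.424)<.1)&(W[...,2]>.03)&(W[...,2]<.05); print(' body',rect(W[b]),np.median(W[b][:,2]))
E
```

```text
scene red 133 (array([ 507.2, -421.8]), array([20., 82.]), 25.98) 0.08891560033929903 mean [ 0.51   -0.4197  0.0889]
 header (array([678.6, 130.1]), array([ 80.7, 340.7]), 88.99) [0.2257 0.2325 0.2419]
  line slope deg 1.2594419439445703
 handle 0.02 272 (array([623.8,  27.4]), array([24.7, 74.2]), -2.17) slope [23.4 -6.2] [0.6286 0.0284 0.2326]
 handle 0.236 383 (array([632.2, 238.7]), array([23.5, 74.1]), -2.02) slope [23.7 -2.3] [0.6352 0.239  0.2325]
 body (array([ 508.5, -423.3]), array([ 81.8, 121.8]), 25.8) 0.03939140189155724
top red 147 (array([ 505.1, -424.4]), array([22. , 80.6]), 26.25) 0.08885137253279553 mean [ 0.5051 -0.424   0.089 ]
 header (array([677., 130.]), array([ 77.6, 340.3]), 88.54) [0.2258 0.2319 0.2427]
  line slope deg 0.7504340822357923
 handle 0.02 125 (array([622.7,  23.3]), array([21.1, 75.7]), 2.5) slope [22.7 19.2] [0.6268 0.0227 0.2326]
 handle 0.236 156 (array([628.9, 237.8]), array([24.1, 74.7]), -5.59) slope [24.3  8.3] [0.632  0.2364 0.2317]
 body (array([ 505.5, -425.3]), array([ 80.7, 119.7]), 26.19) 0.039088694716901906
```

```bash
cat >> h.py <<'E'
def tool(yaz,tilt=0,laneaz=0):
    """tool pointing down with y axis at azimuth yaz(deg); then tilted by rotation about world axis = horizontal left of laneaz"""
    a=np.radians(yaz); y=np.array([np.cos(a),np.sin(a),0]); z=np.array([0,0,-1.]); x=np.cross(y,z)
    R=np.c_[x,y,z]
    l=np.radians(laneaz+90)
    return Rn.from_rotvec(-np.radians(tilt)*np.array([np.cos(l),np.sin(l),0])).as_matrix()@R
def row(p,R,s=None):
    s=s or telemetry.read_state(); R0=Rn.from_quat(s['orientation']).as_matrix()
    d=R0.T@(np.array(p)-s['position'])*100; r=Rn.from_matrix(R0.T@R).as_rotvec()
    print('row',np.round(d,2).tolist(),np.round(r,4).tolist(),'deg',np.degrees(np.linalg.norm(r)).round(1),'dist',np.linalg.norm(d).round(1))
E
python3 - <<'E'
from h import *
row([.46,.13,.40],tool(88.7))
E
```

```text
row [-41.64, -41.51, -16.24] [-0.002, -0.0002, -0.2151] deg 12.3 dist 61.0
```

```bash
python3 -m jog '[[-2,-2,-5,0,0,0,0],[-6,-6,-8,0,0,-0.1,0],[-10,-10,-11,0,0,-0.2,0],[-14,-14,-14,0,0,-0.215,0],[-18,-18,-16.2,0,0,-0.215,0],[-22,-22,-16.2,0,0,-0.215,0],[-26,-26,-16.2,0,0,-0.215,0],[-29.5,-29.5,-16.2,0,0,-0.215,0]]'
python3 - <<'E'
from h import *
row([.46,.13,.40],tool(88.7))
E
```

```text
clock: 0.95
position: [0.3357, 0.3317, 0.3958]
orientation: [0.011, 1.0, 0.0, 0.0]
contact_force: [1.3, -0.6, 0.1]
opening: 0.0932
row [-12.88, -19.89, -0.43] [0.0009, 0.0008, 0.0002] deg 0.1 dist 23.7
```

```bash
python3 -m jog '[[-2,-3,0,0,0,0,0],[-4.5,-7,0,0,0,0,0],[-7,-11,0,0,0,0,0],[-9.5,-15,0,0,0,0,0],[-12,-18,0,0,0,0,0],[-12.5,-19.5,0,0,0,0,0],[-12.5,-19.5,0,0,0,0,0],[-12.5,-19.5,0,0,0,0,0]]'
python3 - <<'E'
from h import *
s=telemetry.read_state();print(s['position'],s['orientation'])
im,d=read_camera('wrist');np.savez('w1.npz',im=im,d=d,p=s['position'],q=s['orientation']);cv2.imwrite('pics/w1.png',im[:,:,::-1])
E
```

```text
clock: 1.75
position: [0.4549, 0.1366, 0.3949]
orientation: [0.011, 1.0, 0.0, -0.0]
contact_force: [0.4, 0.3, -0.6]
opening: 0.0927
[0.45493318 0.13663506 0.39490488] [ 1.10072947e-02  9.99939233e-01  3.76116687e-04 -4.77752216e-04]
```

View pics/w1.png

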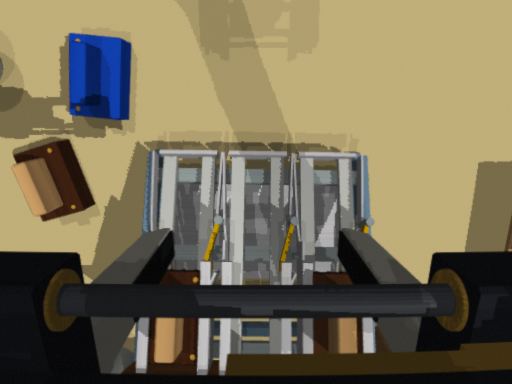

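```bash
cat >> h.py <<'E'
def lane(O,yaw):
    a=np.radians(yaw); t=np.radians(25)
    h=np.array([np.cos(a),np.sin(a),0]); y=np.array([-np.sin(a),np.cos(a),0])
    x=h*np.cos(t)+np.array([0,0,np.sin(t)]); return np.c_[x,y,np.cross(x,y)],np.array(O)
E
python3 - <<'E'
from h import *
O=[.664,.131,.149]
f=np.load('w1.npz');s=dict(position=f['p'],orientation=f['q']);d=f['d'];W=cloud('wrist',d,s);im=f['im']
print('table',np.median(W[100,180:220,2]),W[60:120,150:300,2].std())
# toe strip front edge: z > 0.03 first row
R,O=lane(O,-1.3); L=(W-O)@R*1000
# plane fit of runner points
for name in ['scene','top','wrist']:
    if name!='wrist':
        g=np.load(name+'0.npz'); Wn=cloud(name,g['d']); imn=g['im']
    else: Wn=W; imn=im
    Ln=(Wn-O)@R*1000
    x,y,z=Ln[...,0],Ln[...,1],Ln[...,2]
    for lo,hi in [(-215,-140),(-120,-65),(-50,50)]:
        m=(x>lo)&(x<hi)&(abs(y)<55)&(abs(z)<8); 
        print(name,lo,hi,'n',m.sum(),'runner z',np.median(z[m]).round(1),'y hist',np.histogram(y[m],bins=np.arange(-55,56,5))[0].tolist())
    m=(x>-50)&(x<50)&(abs(y)<60)&(z>36)&(z<58); print('  lip z',np.median(z[m]).round(1),np.histogram(y[m],bins=np.arange(-60,61,4))[0].tolist())
    m=(x<-195)&(x>-260)&(abs(y)<45)&(z>4)&(z<30); print('  toe x',np.percentile(x[m],[5,50,95]).round(1),np.percentile(z[m],[5,50,95]).round(1))
    q=Ln[m]; 
    if len(q)>20: print('  toe slope deg',np.degrees(np.arctan(np.polyfit(q[:,1],q[:,0],1)[0])))
E
```

```text
table 9.359705053377243e-05 0.03125830168143331
scene -215 -140 n 417 runner z -0.3 y hist [8, 22, 13, 17, 39, 41, 41, 43, 0, 0, 0, 0, 0, 0, 0, 17, 45, 45, 43, 27, 0, 16]
scene -120 -65 n 186 runner z -0.0 y hist [0, 0, 30, 24, 35, 34, 33, 26, 0, 0, 0, 0, 0, 0, 0, 1, 0, 0, 0, 2, 1, 0]
scene -50 50 n 327 runner z -0.1 y hist [0, 0, 54, 41, 54, 52, 51, 22, 0, 0, 0, 0, 0, 0, 0, 0, 0, 0, 0, 0, 53, 0]
  lip z 47.2 [49, 0, 0, 15, 65, 58, 72, 13, 0, 0, 0, 0, 0, 0, 0, 0, 0, 0, 0, 0, 0, 0, 0, 54, 68, 69, 81, 5, 0, 0]
  toe x [-239.6 -234.5 -231.5] [ 4.6 10.1 13.3]
  toe slope deg -1.6401023767448157
top -215 -140 n 254 runner z -0.5 y hist [5, 4, 0, 16, 25, 31, 24, 25, 0, 0, 1, 0, 1, 0, 0, 9, 27, 28, 26, 10, 15, 7]
top -120 -65 n 138 runner z -0.5 y hist [0, 2, 11, 0, 0, 7, 13, 10, 3, 1, 2, 1, 0, 0, 7, 23, 18, 25, 11, 3, 1, 0]
top -50 50 n 239 runner z -1.0 y hist [0, 0, 27, 0, 0, 0, 0, 11, 0, 0, 0, 0, 0, 0, 20, 37, 35, 40, 36, 33, 0, 0]
  lip z 46.7 [15, 0, 0, 8, 47, 34, 36, 14, 0, 0, 0, 0, 0, 0, 0, 0, 0, 0, 0, 0, 0, 0, 2, 42, 31, 33, 23, 0, 0, 2]
  toe x [-241.6 -236.1 -209.4] [ 5.  10.8 14.4]
  toe slope deg 4.4873018908830495
wrist -215 -140 n 1455 runner z 0.3 y hist [48, 18, 23, 45, 148, 170, 162, 116, 0, 0, 0, 0, 0, 0, 0, 69, 169, 146, 156, 133, 14, 38]
wrist -120 -65 n 962 runner z 0.3 y hist [0, 0, 23, 46, 140, 114, 126, 66, 0, 0, 0, 0, 0, 0, 0, 74, 115, 146, 80, 32, 0, 0]
wrist -50 50 n 890 runner z 0.3 y hist [0, 0, 0, 2, 134, 132, 140, 23, 0, 0, 0, 0, 0, 0, 0, 145, 121, 146, 47, 0, 0, 0]
  lip z 47.7 [77, 0, 0, 29, 150, 142, 114, 13, 0, 0, 0, 0, 0, 0, 0, 0, 0, 0, 0, 0, 0, 0, 0, 73, 117, 123, 104, 4, 0, 0]
  toe x [-240.4 -236.9 -234.6] [ 5.2 11.9 13.3]
  toe slope deg -2.051177591004935
```

Run:
```python
from h import *
O0=[.664,.131,.149]; R,O=lane(O0,-1.3)
f=np.load('w1.npz');W=cloud('wrist',f['d'],dict(position=f['p'],orientation=f['q']))
for name in ['wrist','scene','top']:
    Wn=W if name=='wrist' else cloud(name,np.load(name+'0.npz')['d'])
    L=(Wn-O)@R*1000; x,y,z=L[...,0],L[...,1],L[...,2]
    out=[]
    for lo in range(-50,60,15):
        m=(x>lo)&(x<lo+15)&(z>41)&(z<53)
        a=y[m&(y>20)&(y<60)]; b=y[m&(y<-20)&(y>-60)]
        if len(a)>8 and len(b)>8: out.append((lo+7.5,a.min(),np.median(a),b.max(),np.median(b)))
    out=np.array(out);print(name);print(out.round(1).tolist())
    print(' centre edges',((out[:,1]+out[:,3])/2).mean().round(2),'med',((out[:,2]+out[:,4])/2).mean().round(2),'slopes deg',[np.degrees(np.polyfit(out[:,0],out[:,i],1)[0]).round(2) for i in (1,2,3,4)])
    # runner inner edges along the whole length
    o=[]
    for lo in range(-225,60,15):
        m=(x>lo)&(x<lo+15)&(abs(z)<4); a=y[m&(y>5)&(y<30)]; b=y[m&(y<-5)&(y>-30)]
        if len(a)>8 and len(b)>8:o.append((lo+7.5,a.min(),b.max()))
    o=np.array(o)
    if len(o)>3: print(' runner inner',o.mean(0).round(1),[np.degrees(np.polyfit(o[:,0],o[:,i],1)[0]).round(2) for i in (1,2)],len(o))
    m=(x<-195)&(x>-260)&(z>8)&(z<16)&(abs(y)<160); e=[]
    for lo in range(-150,150,10):
        v=x[m&(y>lo)&(y<lo+10)]
        if len(v)>3:e.append((lo+5,np.median(v),v.max()))
    e=np.array(e); k=abs(e[:,1]-np.median(e[:,1]))<8; e=e[k]; print(' toe med',np.median(e[:,1]).round(1),'max',np.median(e[:,2]).round(1),'slope',np.degrees(np.polyfit(e[:,0],e[:,1],1)[0]).round(2),len(e))
    m=(x>40)&(x<90)&(z>55)&(z<66)&(abs(y)<165); h=[]
    for lo in range(-160,160,10):
        v=x[m&(y>lo)&(y<lo+10)]
        if len(v)>3:h.append((lo+5,np.median(v),v.min()))
    h=np.array(h)
    if len(h)>5: print(' header med x',np.median(h[:,1]).round(1),'min',np.median(h[:,2]).round(1),'slope',np.degrees(np.polyfit(h[:,0],h[:,1],1)[0]).round(2))
```

```text
wrist
[[-42.5, 34.7, 42.6, -30.8, -38.6], [2.5, 33.9, 40.5, -31.4, -38.5], [17.5, 33.8, 40.4, -32.4, -39.2], [32.5, 33.6, 40.2, -32.3, -38.8]]
 centre edges 1.14 med 1.07 slopes deg [np.float64(-0.82), np.float64(-1.9), np.float64(-1.24), np.float64(-0.29)]
 runner inner [-90.4  22.6 -18.2] [np.float64(-0.79), np.float64(-0.97)] 17
 toe med -237.2 max -234.6 slope 0.8 26
scene
[[-42.5, 33.8, 41.5, -30.3, -39.1], [-27.5, 34.0, 41.3, -30.7, -39.1], [-12.5, 33.5, 40.4, -31.8, -38.0], [2.5, 33.2, 40.6, -31.5, -39.7], [17.5, 33.2, 40.0, -31.8, -38.8], [32.5, 32.5, 40.3, -31.9, -38.3], [47.5, 32.2, 40.1, -32.2, -38.9], [62.5, 32.2, 38.7, -33.3, -40.0]]
 centre edges 0.69 med 0.69 slopes deg [np.float64(-1.02), np.float64(-1.22), np.float64(-1.32), np.float64(-0.28)]
 runner inner [-172.5   23.1  -16.9] [np.float64(-0.76), np.float64(-0.68)] 7
 toe med -234.6 max -231.8 slope 0.72 27
 header med x 73.5 min 65.4 slope 0.55
top
[[-42.5, 32.8, 40.3, -29.4, -37.5], [-27.5, 32.6, 38.0, -29.5, -37.1], [-12.5, 34.0, 41.0, -30.3, -38.2], [2.5, 33.3, 38.5, -31.2, -39.1], [17.5, 33.0, 38.6, -32.2, -39.3], [32.5, 31.5, 38.4, -33.4, -40.4], [47.5, 32.8, 38.7, -33.6, -39.1]]
 centre edges 0.75 med 0.2 slopes deg [np.float64(-0.46), np.float64(-0.89), np.float64(-3.01), np.float64(-1.7)]
 toe med -238.5 max -234.9 slope 0.82 22
 header med x 70.6 min 65.9 slope 0.54
```

```bash
cat >> h.py <<'E'
YAW=-2.1; OL=[.663,.1317,.149]
def lanepose(x,y,z,tilt=25,yaw=YAW):
    R,O=lane(OL,YAW); return O+R@np.array([x,y,z])/1000, tool(yaw+90,tilt,yaw)
E
python3 - <<'E'
from h import *
p,R=lanepose(-168,0,162);print(p,R.round(3).tolist());row(p,R);print(telemetry.read_state()['joint_positions'].round(3))
E
```

```text
[0.44242437 0.13978814 0.22482199] [[-0.906, 0.037, 0.422], [0.033, 0.999, -0.015], [-0.423, -0.0, -0.906]]
row [1.22, 0.2, 17.01] [0.0045, -0.4373, 0.016] deg 25.1 dist 17.1
[-0.481  0.213  0.182  1.632 -0.041  1.302  1.259]
```

```bash
python3 -m jog '[[0.2,0,2,0,-0.05,0,0],[0.4,0,5,0,-0.16,0,0],[0.7,0.1,9,0,-0.28,0,0],[1,0.2,13,0,-0.40,0,0],[1.2,0.2,16,0,-0.437,0.016,0],[1.2,0.2,17,0.0045,-0.437,0.016,0],[1.2,0.2,17,0.0045,-0.437,0.016,0],[1.2,0.2,17,0.0045,-0.437,0.016,0]]'
python3 - <<'E'
from h import *
p,R=lanepose(-168,0,162);row(p,R);s=telemetry.read_state();print(s['joint_positions'].round(3))
im,d=read_camera('wrist');np.savez('w2.npz',im=im,d=d,p=s['position'],q=s['orientation']);cv2.imwrite('pics/w2.png',im[:,:,::-1])
E
```

```text
clock: 2.6
position: [0.4441, 0.1399, 0.226]
orientation: [0.018, 0.976, -0.004, 0.217]
contact_force: [0.2, -0.6, 0.2]
opening: 0.0928
row [0.2, -0.01, 0.03] [0.0004, 0.0021, -0.0] deg 0.1 dist 0.2
[-0.748  0.228  0.317  2.272  0.469  0.292  0.655]
```

View pics/w2.png

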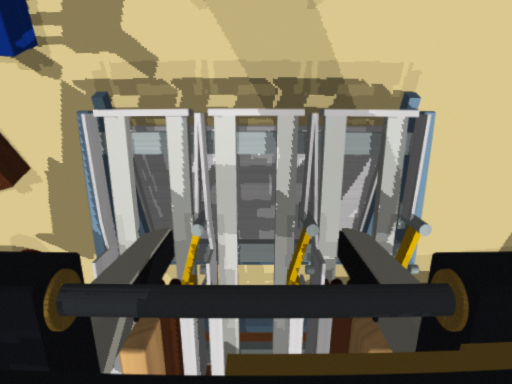

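Run:
```python
from h import *
R,O=lane(OL,YAW)
f=np.load('w2.npz');W=cloud('wrist',f['d'],dict(position=f['p'],orientation=f['q']))
L=(W-O)@R*1000; x,y,z=L[...,0],L[...,1],L[...,2]
o=[]
for lo in range(-225,-20,15):
    m=(x>lo)&(x<lo+15)&(abs(z)<5); a=y[m&(y>5)&(y<45)]; b=y[m&(y<-5)&(y>-45)]
    if len(a)>8 and len(b)>8:o.append((lo+7.5,a.min(),b.max(),np.median(z[m])))
o=np.array(o);print(o.round(1).tolist());print('centre',((o[:,1]+o[:,2])/2).mean(),[np.degrees(np.polyfit(o[:,0],o[:,i],1)[0]).round(2) for i in (1,2)])
m=(x<-195)&(x>-260)&(z>9)&(z<15)&(abs(y)<45);print('toe',np.percentile(x[m],[5,50,97]).round(1))
# path: above block
row([.506,-.424,.25],tool(-64)); row([.50,.0,.33],tool(25));
```

```text
[[-217.5, 20.8, -19.4, -0.1], [-202.5, 20.5, -19.4, -0.1], [-187.5, 20.5, -19.7, -0.1], [-172.5, 20.6, -19.9, -0.2], [-157.5, 20.7, -19.5, -0.2], [-142.5, 20.4, -19.5, -0.1], [-127.5, 20.3, -19.7, -0.2], [-112.5, 20.5, -19.9, -0.2], [-97.5, 20.8, -20.2, -0.1], [-82.5, 20.2, -19.7, -0.2], [-67.5, 20.2, -19.8, -0.1], [-52.5, 20.4, -19.9, -0.1]]
centre 0.38573602214658936 [np.float64(-0.13), np.float64(-0.17)]
toe [-239.4 -236.8 -234.2]
row [-8.49, -56.08, 1.33] [0.5799, 0.1439, 2.5941] deg 152.5 dist 56.7
row [-9.89, -13.73, -6.81] [0.2419, 0.3938, 1.0782] deg 67.2 dist 18.2
```

```bash
sed -i 's/^YAW=.*/YAW=-2.25; OL=[.6615,.132,.149]/' h.py; python3 -m jog '[[0,0,-3,0,0,0,0],[-2,-1,-5,0,0.1,0,0],[-4,-4,-6.8,0.06,0.2,0.2,0],[-6,-7,-6.8,0.12,0.3,0.4,0],[-8,-10,-6.8,0.18,0.39,0.6,0],[-9.9,-13.7,-6.8,0.242,0.394,0.8,0],[-9.9,-13.7,-6.8,0.242,0.394,1.0,0],[-9.9,-13.7,-6.8,0.242,0.394,1.078,0]]'
python3 - <<'E'
from h import *
row([.506,-.424,.25],tool(-64));print(telemetry.read_state()['joint_positions'].round(3))
E
```

```text
clock: 3.45
position: [0.5008, -0.0025, 0.3307]
orientation: [0.428, 0.903, -0.011, 0.024]
contact_force: [-0.8, 0.9, 0.7]
opening: 0.0929
row [-32.5, -26.28, 9.76] [0.0484, 0.0362, 1.8016] deg 103.3 dist 42.9
[-0.359  0.292  0.398  1.729 -0.081  1.108  0.742]
```

```bash
python3 -m jog '[[-4,-3,0,0.048,0.036,0.15,0],[-8,-6.5,1,0.048,0.036,0.3,0],[-12,-9.7,2,0.048,0.036,0.45,0],[-16,-13,4,0.048,0.036,0.6,0],[-20,-16,6,0.048,0.036,0.75,0],[-24,-19.5,8,0.048,0.036,0.9,0],[-28,-22.6,9,0.048,0.036,1.05,0],[-32,-26,9.7,0.048,0.036,1.2,0]]'
python3 - <<'E'
from h import *
row([.506,-.424,.25],tool(-64));print(telemetry.read_state()['joint_positions'].round(3))
E
```

```text
clock: 4.25
position: [0.5077, -0.3925, 0.2529]
orientation: [0.86, 0.51, -0.009, 0.001]
contact_force: [0.7, 0.8, 0.3]
opening: 0.0929
row [-2.84, 1.37, 0.33] [-0.0016, 0.0183, 0.6167] deg 35.3 dist 3.2
[ 0.247  0.668  0.681  1.438 -0.414  1.187  0.477]
```

```bash
python3 -m jog '[[-1,0.5,0.2,0,0.018,0.15,0],[-2.4,1,0.3,0,0.018,0.3,0],[-2.8,1.4,0.3,0,0.018,0.45,0],[-2.8,1.4,0.3,0,0.018,0.6,0],[-2.8,1.4,0.3,0,0.018,0.617,0],[-2.8,1.4,0.3,0,0.018,0.617,0]]'
python3 - <<'E'
from h import *
row([.506,-.424,.25],tool(-64));s=telemetry.read_state();print(s['joint_positions'].round(3))
im,d=read_camera('wrist');np.savez('w3.npz',im=im,d=d,p=s['position'],q=s['orientation']);cv2.imwrite('pics/w3.png',im[:,:,::-1])
W=cloud('wrist',d,s);r=(abs(W[...,0]-.506)<.08)&(abs(W[...,1]+.424)<.08)
hsv=cv2.cvtColor(im,cv2.COLOR_RGB2HSV).astype(int)
red=((hsv[...,0]<7)|(hsv[...,0]>173))&(hsv[...,1]>150)&r&(W[...,2]>.08)&(W[...,2]<.1)
print('red',red.sum(),rect(W[red]),np.median(W[red][:,2]))
b=r&(W[...,2]>.034)&(W[...,2]<.046);print('body',b.sum(),rect(W[b]),np.median(W[b][:,2]))
E
```

```text
clock: 4.85
position: [0.5061, -0.4222, 0.2506]
orientation: [0.974, 0.229, -0.001, -0.0]
contact_force: [0.7, -1.3, 1.2]
opening: 0.0931
row [-0.09, 0.16, 0.06] [-0.0011, 0.0026, 0.0073] deg 0.5 dist 0.2
[ 2.420e-01  7.380e-01  8.270e-01  1.389e+00 -5.460e-01  1.252e+00
 -1.000e-03]
red 1950 (array([ 506.8, -424. ]), array([23.8, 83.3]), 25.98) 0.08969725713631208
body 5100 (array([ 506.8, -424.1]), array([ 80.3, 119.9]), 26.16) 0.039879915802252794
```

View pics/w3.png

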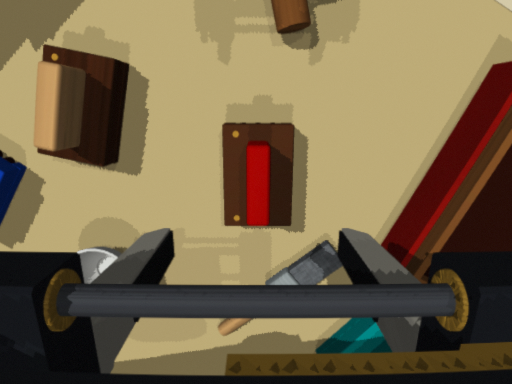

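The wrist view shows the red handle at (258,183) centred on its block. All three views agree on (0.507, -0.424), long axis 26.1°, handle top at 0.0897.

Run:
```python
from h import *
row([.5068,-.4241,.072],tool(-63.9))
```

```text
row [0.03, 0.24, 17.85] [-0.0013, 0.0027, 0.0054] deg 0.4 dist 17.9
```

```bash
python3 -m jog '[[0,0.1,4,0,0.003,0.005,0],[0,0.2,8,0,0.003,0.005,0],[0,0.2,12,0,0.003,0.005,0],[0,0.2,15,0,0.003,0.005,0],[0,0.2,17,0,0.003,0.005,0],[0,0.2,17.8,0,0.003,0.005,0],[0,0.2,17.8,0,0.003,0.005,0],[0,0.2,17.8,0,0.003,0.005,0]]'
python3 - <<'E'
from h import *
row([.5068,-.4241,.072],tool(-63.9))
E
```

```text
clock: 5.7
position: [0.5061, -0.4247, 0.0733]
orientation: [0.974, 0.225, -0.0, 0.0]
contact_force: [-0.0, -0.6, 0.9]
opening: 0.0929
row [0.09, -0.02, 0.13] [0.0003, 0.0001, -0.0023] deg 0.1 dist 0.2
```

Well placed. Closing at 30 N.

```bash
python3 -m jog '[[0.1,0,0.1,0,0,0,0.3],[0.1,0,0.1,0,0,0,0.6],[0.1,0,0.1,0,0,0,0.9],[0.1,0,0.1,0,0,0,0.9],[0.1,0,0.1,0,0,0,0.9],[0.1,0,0.1,0,0,0,0.9],[0.1,0,0.1,0,0,0,0.9],[0.1,0,0.1,0,0,0,0.9]]' 35; python3 -c "
from h import *
s=telemetry.read_state();print(s['position'],s['opening'],s['contact_force'])"
```

```text
clock: 6.5
position: [0.5063, -0.4234, 0.0708]
orientation: [0.975, 0.224, -0.001, -0.001]
contact_force: [0.2, -0.2, 1.2]
opening: 0.0332
[ 0.5062878  -0.42344759  0.0708227 ] 0.033179790312707305 [ 0.20301642 -0.17118669  1.24759183]
```

```bash
python3 -m jog '[[0,0,0,0,0,0,1],[0,0,0,0,0,0,1],[0,0,0,0,0,0,1],[0,0,0,0,0,0,1]]' 35; python3 -m jog '[[0,0,-0.5,0,0,0,1],[0,0,-2,0,0,0,1],[0,0,-5,0,0,0,1],[0,0,-5,0,0,0,1],[0,0,-5,0,0,0,1]]'
python3 - <<'E'
from h import *
s=telemetry.read_state()
im,d=read_camera('wrist');np.savez('w4.npz',im=im,d=d,p=s['position'],q=s['orientation']);cv2.imwrite('pics/w4.png',im[:,:,::-1])
E
```

```text
clock: 6.9
position: [0.5064, -0.4238, 0.0709]
orientation: [0.975, 0.224, -0.001, -0.0]
contact_force: [0.9, -1.1, -1.2]
opening: 0.024
clock: 7.4
position: [0.5065, -0.4236, 0.1215]
orientation: [0.975, 0.224, -0.0, -0.001]
contact_force: [-0.4, -0.2, -3.8]
opening: 0.0237
```

View pics/w4.png

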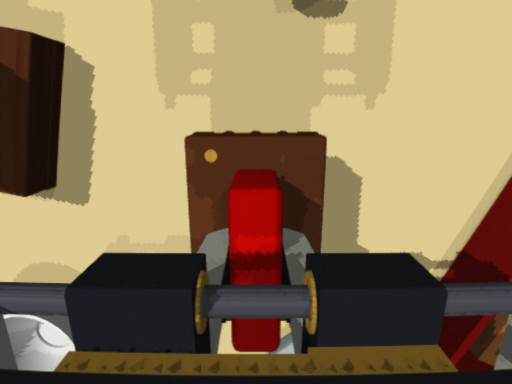

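Block is held (24 mm opening, about 4 N of weight), level in the view. Carrying it to the rack.

Run:
```python
from h import *
row([.48,-.05,.33],tool(10)); row([.48,-.05,.33],tool(40))
```

```text
row [13.93, -34.74, -20.85] [-0.0038, -0.0017, -1.2929] deg 74.1 dist 42.8
row [13.93, -34.74, -20.85] [-0.0035, -0.0029, -1.8165] deg 104.1 dist 42.8
```

```bash
python3 -m jog '[[0,0,-4,0,0,0,1],[0.5,-1.5,-8,0,0,-0.1,1],[2,-5,-11.5,0,0,-0.24,1],[3.5,-9,-14,0,0,-0.38,1],[5,-13,-17,0,0,-0.52,1],[6.6,-17,-19,0,0,-0.66,1],[8.4,-21,-20.5,0,0,-0.8,1],[10,-25,-20.8,0,0,-0.94,1]]';  python3 - <<'E'
from h import *
row([.44,.06,.33],tool(60)); print(telemetry.read_state()['joint_positions'].round(3))
E
```

```text
clock: 8.25
position: [0.4875, -0.1533, 0.3299]
orientation: [0.765, 0.644, 0.0, -0.001]
contact_force: [0.9, -0.3, -4.2]
opening: 0.0239
row [20.2, -8.33, 0.03] [0.0004, -0.0017, -1.2194] deg 69.9 dist 21.9
[-0.213  0.367  0.685  1.684 -0.249  1.181  0.362]
```

```bash
python3 -m jog '[[2.5,-1,0,0,0,-0.14,1],[5.5,-2.3,0,0,0,-0.28,1],[8.5,-3.5,0,0,0,-0.42,1],[11.5,-4.7,0,0,0,-0.57,1],[14.5,-6,0,0,0,-0.71,1],[17.5,-7.2,0,0,0,-0.85,1],[20,-8.3,0,0,0,-0.99,1],[20,-8.3,0,0,0,-1.1,1]]';  python3 - <<'E'
from h import *
p,R=lanepose(-168,0,150);print(p);row(p,R); print(telemetry.read_state()['joint_positions'].round(3))
E
```

```text
clock: 9.05
position: [0.4391, 0.0613, 0.3281]
orientation: [0.313, 0.95, 0.001, -0.004]
contact_force: [-0.5, -0.5, -3.9]
opening: 0.0239
[0.44601381 0.14046648 0.2139463 ]
row [4.06, 6.79, 11.44] [-0.1287, -0.4309, -0.5875] deg 42.4 dist 13.9
[-0.49   0.212  0.38   1.839 -0.092  1.113  0.859]
```

```bash
python3 -m jog '[[1,2,0,-0.02,-0.07,-0.1,1],[2,4,1,-0.04,-0.15,-0.2,1],[3,5.5,2.5,-0.07,-0.22,-0.3,1],[4.06,6.8,5,-0.09,-0.3,-0.4,1],[4.06,6.8,8,-0.11,-0.37,-0.5,1],[4.06,6.8,10.5,-0.1287,-0.431,-0.5875,1],[4.06,6.8,11.4,-0.1287,-0.431,-0.5875,1],[4.06,6.8,11.4,-0.1287,-0.431,-0.5875,1]]';  python3 - <<'E'
from h import *
p,R=lanepose(-168,0,150);row(p,R); s=telemetry.read_state();print(s['joint_positions'].round(3))
im,d=read_camera('wrist');np.savez('w5.npz',im=im,d=d,p=s['position'],q=s['orientation']);cv2.imwrite('pics/w5.png',im[:,:,::-1])
W=cloud('wrist',d,s);R,O=lane(OL,YAW);L=(W-O)@R*1000;x,y,z=L[...,0],L[...,1],L[...,2]
m=(x<-195)&(x>-245)&(abs(y)<60)&(z>100)&(z<135);print('blk top face z',np.percentile(z[m],[5,50,95]).round(1),'y',np.percentile(y[m],[1,99]).round(1),'xmin',x[m].min())
q=L[m];print('slope x,y deg',np.degrees(np.arctan(np.linalg.lstsq(np.c_[q[:,:2],np.ones(len(q))],q[:,2],rcond=None)[0][:2])))
E
```

```text
clock: 9.85
position: [0.4469, 0.134, 0.2128]
orientation: [0.025, 0.976, -0.009, 0.215]
contact_force: [0.4, 0.5, -3.1]
opening: 0.0237
row [0.06, 0.64, -0.16] [-0.0123, -0.0021, -0.0091] deg 0.9 dist 0.7
[-0.79   0.263  0.389  2.286  0.436  0.25   0.683]
blk top face z [116.  117.7 119.1] y [-45.3  32.6] xmin -226.91818015649503
slope x,y deg [ 4.4066266  -0.59892401]
```

View pics/w5.png

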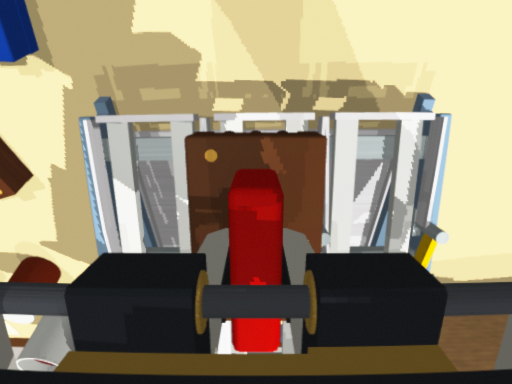

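```bash
python3 -m jog '[[0.05,0.4,-0.1,-0.012,-0.002,-0.009,1],[0.05,0.65,-0.15,-0.012,-0.002,-0.009,1],[0.05,0.65,-0.15,-0.012,-0.002,-0.009,1],[0.05,0.65,-0.15,-0.012,-0.002,-0.009,1]]';  python3 - <<'E'
from h import *
p,R=lanepose(-168,0,150);row(p,R); s=telemetry.read_state()
im,d=read_camera('wrist')
for n,im,d in [('w4',*[np.load('w4.npz')[k] for k in('im','d')]),('now',im,d)]:
    s0=dict(position=np.zeros(3),orientation=[0,0,0,1]);T=cloud('wrist',d,s0)*1000
    x,y,z=T[...,0],T[...,1],T[...,2]
    for nm,m in [('body',(z>20)&(z<42)&(abs(y)<45)&(x>44)&(x<58)&(abs(y)>15)),('handle',(z>-24)&(z<-10)&(abs(y)<9)&(x>26)&(x<40))]:
        q=T[m]; 
        A=np.linalg.lstsq(np.c_[q[:,:2],np.ones(len(q))],q[:,2],rcond=None)[0]
        print(n,nm,len(q),'x',np.percentile(q[:,0],[1,99]).round(1),'y',np.percentile(q[:,1],[1,99]).round(1),'z',np.median(q[:,2]).round(1),'pitch,roll',np.degrees(np.arctan(A[:2])).round(2))
E
```

```text
clock: 10.3
position: [0.4494, 0.1419, 0.2174]
orientation: [0.02, 0.975, -0.002, 0.22]
contact_force: [0.3, -0.0, -3.1]
opening: 0.0236
row [0.45, -0.16, 0.17] [0.0048, 0.0079, -0.0024] deg 0.5 dist 0.5
w4 body 2196 x [44.2 57.7] y [-39.4  39.2] z 31.1 pitch,roll [0.96 0.03]
w4 handle 1417 x [26.1 39.9] y [-8.9  8.7] z -18.7 pitch,roll [4.53 0.33]
now body 2194 x [44.3 57.7] y [-39.2  39.2] z 30.9 pitch,roll [0.56 0.04]
now handle 1406 x [26.3 39.8] y [-8.9  8.7] z -19.0 pitch,roll [ 4.46 -0.23]
```

```bash
python3 -m jog '[[0.3,-0.1,0.5,0.005,0.007,-0.002,1],[0.3,-0.15,2.5,0.005,0.007,-0.002,1],[0.3,-0.15,4,0.005,0.007,-0.002,1],[0.3,-0.15,5,0.005,0.007,-0.002,1],[0.3,-0.15,5.7,0.005,0.007,-0.002,1],[0.3,-0.15,6,0.005,0.007,-0.002,1],[0.3,-0.15,6,0.005,0.007,-0.002,1],[0.3,-0.15,6,0.005,0.007,-0.002,1]]';  python3 - <<'E'
from h import *
p,R=lanepose(-168,0,76);row(p,R); s=telemetry.read_state();print(s['contact_force'])
R,O=lane(OL,YAW);print('tcp lane',R.T@(s['position']-O)*1000)
im,d=read_camera('wrist');cv2.imwrite('pics/w6.png',im[:,:,::-1])
W=cloud('wrist',d,s);L=(W-O)@R*1000;x,y,z=L[...,0],L[...,1],L[...,2]
m=(x<-240+12)&(x>-260)&(abs(y)<40)&(z>6)&(z<16);print('toe',np.percentile(x[m],[5,50,95]))
m=(x<-205)&(x>-235)&(abs(y)<50)&(z>36)&(z<56);print('blk y',np.percentile(y[m],[1,99]),'x',np.percentile(x[m],1),'z',np.median(z[m]))
E
```

```text
clock: 11.15
position: [0.4721, 0.1397, 0.1617]
orientation: [0.019, 0.976, -0.004, 0.217]
contact_force: [0.3, 0.1, -3.4]
opening: 0.0239
row [0.16, -0.02, 1.56] [-0.0005, 0.0004, -0.0001] deg 0.0 dist 1.6
[ 0.2877055   0.12178113 -3.3558957 ]
tcp lane [-166.42310239    0.22211818   91.62531757]
toe [-238.15722465 -235.51694661 -233.3910417 ]
blk y [-36.97085651  37.27638688] x -225.54956513713918 z 46.80240308869927
```

View pics/w6.png

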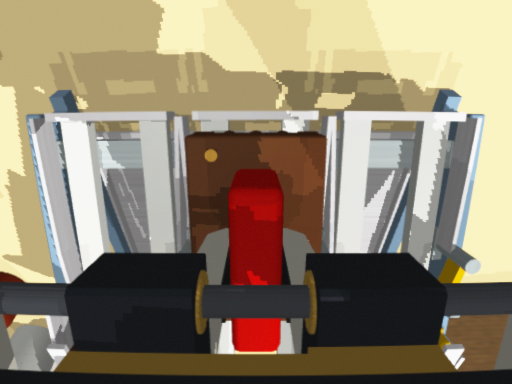

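```bash
python3 -m jog '[[0.1,0,0.7,0,0,0,1],[0.1,0,1.3,0,0,0,1],[0.1,0,1.7,0,0,0,1],[0.1,0,1.85,0,0,0,1],[0.1,0,1.85,0,0,0,1],[0.1,0,1.85,0,0,0,1]]';  cat > st.py <<'E'
from h import *
s=telemetry.read_state();R,O=lane(OL,YAW);print('tcp lane',(R.T@(s['position']-O)*1000).round(2),'F lane',(R.T@s['contact_force']).round(1),'open',s['opening'],'rot err',np.degrees(Rn.from_matrix(tool(90+YAW,25,YAW).T@Rn.from_quat(s['orientation']).as_matrix()).as_rotvec()).round(2),s['clock'])
E
python3 st.py
```

```text
clock: 11.8
position: [0.479, 0.1393, 0.1442]
orientation: [0.019, 0.976, -0.005, 0.216]
contact_force: [0.3, -0.4, -3.2]
opening: 0.0239
tcp lane [-1.6758e+02  1.0000e-01  7.2830e+01] F lane [-1.  -0.4 -3. ] open 0.023864037405882426 rot err [0.05 0.   0.  ] 11.8
```

```bash
python3 -m jog '[[0,0,0.05,0,0,0,1],[0,0,0.1,0,0,0,1],[0,0,0.15,0,0,0,1],[0,0,0.15,0,0,0,1]]';python3 st.py; python3 -m jog '[[0,0,0.05,0,0,0,1],[0,0,0.1,0,0,0,1],[0,0,0.1,0,0,0,1]]';python3 st.py
```

```text
clock: 12.2
position: [0.4796, 0.1393, 0.1429]
orientation: [0.019, 0.976, -0.005, 0.216]
contact_force: [0.7, -0.0, -3.3]
opening: 0.0237
tcp lane [-1.6758e+02  1.5000e-01  7.1380e+01] F lane [-0.8 -0.  -3.3] open 0.023682270319557885 rot err [ 0.04 -0.   -0.01] 12.2
clock: 12.5
position: [0.48, 0.1393, 0.1419]
orientation: [0.019, 0.976, -0.005, 0.216]
contact_force: [0.5, 0.7, -3.6]
opening: 0.0239
tcp lane [-167.61    0.18   70.37] F lane [-1.1  0.7 -3.5] open 0.02389116354050718 rot err [ 0.04 -0.   -0.04] 12.5
```

```bash
python3 -m jog '[[0,0,0.05,0,0,0,1],[0,0,0.05,0,0,0,1],[0,0,0.05,0,0,0,1]]';python3 st.py; python3 -m jog '[[0,0,0.05,0,0,0,1],[0,0,0.05,0,0,0,1],[0,0,0.05,0,0,0,1]]';python3 st.py;python3 -m jog '[[0,0,0.05,0,0,0,1],[0,0,0.05,0,0,0,1],[0,0,0.05,0,0,0,1]]';python3 st.py
```

```text
clock: 12.8
position: [0.4801, 0.1393, 0.1417]
orientation: [0.019, 0.976, -0.004, 0.217]
contact_force: [-3.1, 0.3, 1.2]
opening: 0.0236
tcp lane [-167.59    0.19   70.12] F lane [-2.3  0.2  2.4] open 0.023618007637115367 rot err [ 0.02 -0.01  0.  ] 12.8
clock: 13.1
position: [0.4801, 0.1393, 0.1417]
orientation: [0.019, 0.976, -0.004, 0.217]
contact_force: [-5.4, 0.1, 7.3]
opening: 0.0239
tcp lane [-167.65    0.18   70.09] F lane [-1.8 -0.1  8.9] open 0.023946245127691043 rot err [ 0.   -0.03  0.01] 13.1
clock: 13.4
position: [0.4801, 0.1393, 0.1417]
orientation: [0.019, 0.976, -0.004, 0.217]
contact_force: [-9.5, 0.4, 13.7]
opening: 0.0238
tcp lane [-167.61    0.2    70.08] F lane [-2.8 -0.  16.4] open 0.023846447853749394 rot err [-0.03 -0.06  0.01] 13.4
```

Contact with the runners at TCP z = 70.1, so it is laid. I'll ease the pressure and push up the lane (tool -x).

```bash
python3 -m jog '[[0,0,-0.08,0,0,0,1],[0,0,-0.08,0,0,0,1]]';python3 st.py; python3 -m jog '[[-0.3,0,0,0,0,0,1],[-0.9,0,0,0,0,0,1],[-1.5,0,0,0,0,0,1],[-2.1,0,0,0,0,0,1],[-2.7,0,0,0,0,0,1],[-3.3,0,0,0,0,0,1],[-3.5,0,0,0,0,0,1],[-3.5,0,0,0,0,0,1]]';python3 st.py
```

```text
clock: 13.6
position: [0.4802, 0.1394, 0.1417]
orientation: [0.019, 0.976, -0.004, 0.217]
contact_force: [-6.6, -0.3, 6.8]
opening: 0.0241
tcp lane [-167.54    0.23   70.08] F lane [-3.  -0.6  9. ] open 0.024086523302293873 rot err [ 0.01 -0.03  0.02] 13.6
clock: 14.4
position: [0.5081, 0.1355, 0.155]
orientation: [0.02, 0.977, -0.007, 0.213]
contact_force: [-14.5, -2.5, 10.4]
opening: 0.0236
tcp lane [-136.55   -2.56   70.24] F lane [-8.7 -3.1 15.5] open 0.023574819276740593 rot err [0.32 0.34 0.04] 14.4
```

```bash
python3 -m jog '[[-0.5,0.1,-0.05,0,0,0,1],[-1,0.1,-0.05,0,0,0,1],[-1.5,0.1,-0.05,0,0,0,1],[-2,0.1,-0.05,0,0,0,1],[-2.5,0.1,-0.05,0,0,0,1],[-3,0.1,-0.05,0,0,0,1],[-3.5,0.1,-0.05,0,0,0,1],[-3.5,0.1,-0.05,0,0,0,1]]';python3 st.py
```

```text
clock: 15.2
position: [0.5413, 0.1348, 0.1705]
orientation: [0.021, 0.977, -0.007, 0.214]
contact_force: [-8.4, -3.8, 5.8]
opening: 0.0242
tcp lane [-99.84  -1.93  70.28] F lane [-5.  -4.2  8.8] open 0.02418225564880074 rot err [0.38 0.25 0.1 ] 15.2
```

```bash
python3 -m jog '[[-0.5,0.05,0,0,0,0,1],[-1,0.05,0,0,0,0,1],[-1.5,0.05,0,0,0,0,1],[-2,0.05,0,0,0,0,1],[-2.5,0.05,0,0,0,0,1],[-3,0.05,0,0,0,0,1],[-3.5,0.05,0,0,0,0,1],[-3.5,0.05,0,0,0,0,1]]';python3 st.py;  python3 - <<'E'
from h import *
im,d=read_camera('wrist');cv2.imwrite('pics/w7.png',im[:,:,::-1])
E
```

```text
clock: 16.0
position: [0.5731, 0.1342, 0.1853]
orientation: [0.02, 0.977, -0.007, 0.214]
contact_force: [-9.2, -3.9, 6.8]
opening: 0.0235
tcp lane [-64.82  -1.29  70.3 ] F lane [-5.4 -4.3 10. ] open 0.023475773706290514 rot err [0.38 0.27 0.04] 16.0
```

View pics/w7.png

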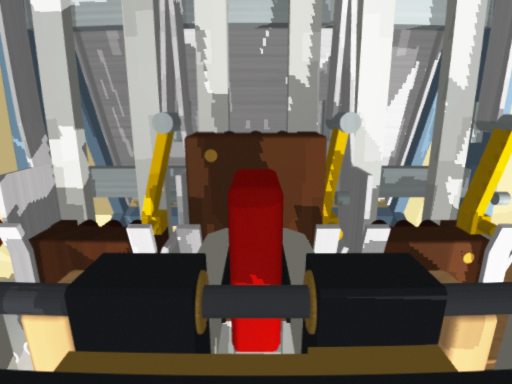

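The block is inside the walls with its lower end at row 133, and the middle catch at (335,180) is pushed aside. Continuing.

```bash
python3 -m jog '[[-0.5,0,0,0,0,0,1],[-1,0,0,0,0,0,1],[-1.5,0,0,0,0,0,1],[-2,0,0,0,0,0,1],[-2.5,0,0,0,0,0,1],[-3,0,0,0,0,0,1],[-3.5,0,0,0,0,0,1],[-3.5,0,0,0,0,0,1]]';python3 st.py; python3 -m jog '[[-0.5,0,0,0,0,0,1],[-1,0,0,0,0,0,1],[-1.5,0,0,0,0,0,1],[-2,0,0,0,0,0,1],[-2.5,0,0,0,0,0,1],[-2.8,0,0,0,0,0,1],[-2.8,0,0,0,0,0,1]]';python3 st.py
```

```text
clock: 16.85
position: [0.605, 0.1331, 0.2002]
orientation: [0.02, 0.977, -0.007, 0.214]
contact_force: [-9.3, -3.6, 5.8]
opening: 0.0239
tcp lane [-29.61  -1.1   70.31] F lane [-5.8 -4.   9.2] open 0.023927525947708393 rot err [0.36 0.27 0.  ] 16.85
clock: 17.55
position: [0.6306, 0.1325, 0.2121]
orientation: [0.02, 0.977, -0.007, 0.214]
contact_force: [-8.7, -3.0, 5.2]
opening: 0.0239
tcp lane [-1.33 -0.73 70.29] F lane [-5.6 -3.4  8.4] open 0.023934735354137746 rot err [ 0.32  0.24 -0.02] 17.55
```

```bash
python3 -m jog '[[-0.2,0,0,0,0,0,1],[-0.4,0,0,0,0,0,1],[-0.4,0,0,0,0,0,1]]';python3 st.py
python3 - <<'E'
from h import *
im,d=read_camera('wrist');cv2.imwrite('pics/w8.png',im[:,:,::-1])
E
```

```text
clock: 17.85
position: [0.6354, 0.1341, 0.2142]
orientation: [0.02, 0.976, -0.005, 0.216]
contact_force: [-4.9, -0.5, 3.5]
opening: 0.0241
tcp lane [ 3.81  1.04 70.15] F lane [-2.9 -0.7  5.2] open 0.02414391988824327 rot err [0.1  0.1  0.04] 17.85
```

View pics/w8.png

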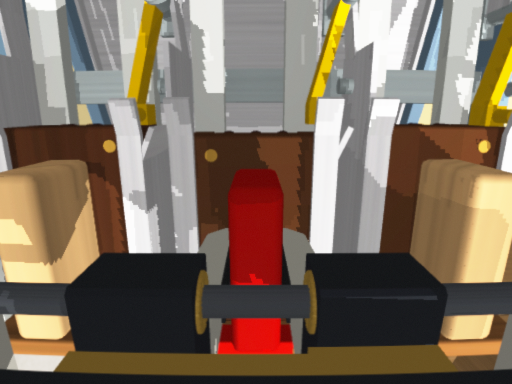

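The side force dropped from -3.4 to -0.7 N, and the catch nose at (318,115) now sits out behind the block's lower end (row 133). I'll ease the block back onto the catch, then release.

```bash
python3 -m jog '[[0.1,0,-0.03,0,0,0,1],[0.2,0,-0.04,0,0,0,1],[0.3,0,-0.05,0,0,0,1],[0.3,0,-0.05,0,0,0,1]]';python3 st.py; python3 -m jog '[[0,0,0,0,0,0,0.9],[0,0,0,0,0,0,0.7],[0,0,0,0,0,0,0.5],[0,0,0,0,0,0,0.4],[0,0,0,0,0,0,0.4],[0,0,0,0,0,0,0.4],[0,0,0,0,0,0,0.4]]';python3 st.py
```

```text
clock: 18.3
position: [0.6327, 0.1349, 0.2129]
orientation: [0.019, 0.976, -0.005, 0.216]
contact_force: [-0.9, 1.3, -3.2]
opening: 0.024
tcp lane [ 0.82  1.75 70.16] F lane [-2.2  1.2 -2.4] open 0.023994135625814456 rot err [ 0.04  0.07 -0.01] 18.3
clock: 19.0
position: [0.6331, 0.1347, 0.2138]
orientation: [0.019, 0.976, -0.005, 0.217]
contact_force: [0.2, 0.6, -0.6]
opening: 0.0554
tcp lane [ 1.56  1.62 70.77] F lane [-0.1  0.6 -0.6] open 0.055366640148756335 rot err [ 0.04 -0.02  0.  ] 19.0
```

Now I'll retreat along the tool axis (square out of the slope).

```bash
python3 -m jog '[[0,0,-0.5,0,0,0,0.4],[0,0,-2,0,0,0,0.4],[0,0,-4,0,0,0,0.4],[0,0,-6,0,0,0,0.4],[0,0,-8,0,0,0,0.4],[0,0,-10,0,0,0,0.4],[0,0,-12,0,0,0,0.4],[0,0,-12,0,0,0,0.4]]';python3 st.py
python3 - <<'E'
from h import *
s=telemetry.read_state();R,O=lane(OL,YAW)
out=[]
for n in ['wrist','scene','top']:
    im,d=read_camera(n);np.savez('e_'+n+'.npz',im=im,d=d)
    if n=='wrist': cv2.imwrite('pics/e_wrist.png',im[:,:,::-1])
    if n=='scene':cv2.imwrite('pics/e_scene.png',cv2.resize(im[100:384,150:400,::-1],None,fx=2.1,fy=2.1,interpolation=2)); 
    W=cloud(n,d,s);L=(W-O)@R*1000;x,y,z=L[...,0],L[...,1],L[...,2]
    m=(x>-75)&(x<30)&(abs(y)<32)&(z>36)&(z<45);print(n,m.sum(),'blk top z',np.median(z[m]) if m.any() else 0,'xmin',np.percentile(x[m],[1,3]) if m.any() else 0)
    m=(x>-60)&(x<60)&(abs(y)<20)&(z>80)&(z<100)
    if m.any():print('  handle x',np.percentile(x[m],[2,98]),'y',np.percentile(y[m],[2,98]),'z',np.median(z[m]))
E
```

```text
clock: 19.8
position: [0.5825, 0.1381, 0.3267]
orientation: [0.019, 0.975, -0.003, 0.22]
contact_force: [1.3, -0.5, 0.6]
opening: 0.0557
tcp lane [  3.33   3.04 194.48] F lane [ 1.4 -0.5 -0. ] open 0.05569792139984534 rot err [-0.11 -0.39 -0.01] 19.8
wrist 4146 blk top z 39.109615512747595 xmin [-61.20967086 -59.52406649]
  handle x [-42.20978711  37.19553136] y [-10.12219871  12.59609999] z 88.86668515125064
scene 351 blk top z 38.862669320618785 xmin [-58.45828734 -56.60696246]
  handle x [-37.98010357  42.32397276] y [-10.2154549   12.69474234] z 88.30673862880053
top 137 blk top z 39.202508776021716 xmin [-35.46917177 -33.89272011]
  handle x [-13.30355466  38.57014127] y [-12.99890694   9.94368123] z 88.12239069870279
```

View pics/e_wrist.png

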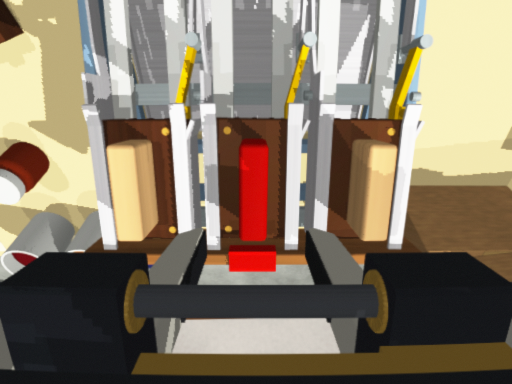

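View pics/e_scene.png

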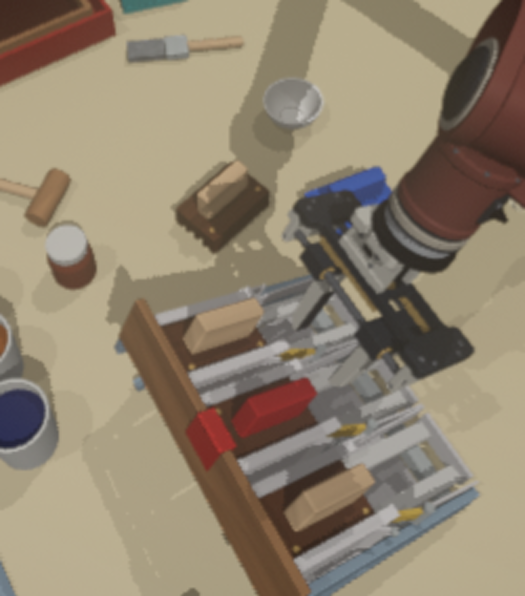

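The block sits level with its two neighbours and its catch, at (300,75) in the wrist view, is angled like theirs. One more check after backing off further and waiting.

```bash
python3 -m jog '[[0,0,-1,0,0,0,0.4],[0,0,-3,0,0,0,0.4],[0,0,-4,0,0,0,0.4],[0,0,-4,0,0,0,0.4],[0,0,-4,0,0,0,0.4],[0,0,-4,0,0,0,0.4],[0,0,-4,0,0,0,0.4],[0,0,-4,0,0,0,0.4]]'
python3 - <<'E'
from h import *
R,O=lane(OL,YAW);s=telemetry.read_state();print(s['contact_force'],abs(s['joint_vel']).max())
im,d=read_camera('wrist');e=np.load('e_scene.npz')
W=cloud('wrist',d,s);L=(W-O)@R*1000;x,y,z=L[...,0],L[...,1],L[...,2]
for yc in (-106,0,106):
    m=(x>-60)&(x<60)&(abs(y-yc)<25)&(z>80)&(z<100);print(yc,'handle x',np.percentile(x[m],[2,98]).round(1),'y',np.percentile(y[m],[2,98]).round(1),'z',np.median(z[m]).round(1))
hsv=cv2.cvtColor(im,cv2.COLOR_RGB2HSV);yl=(hsv[...,0]>18)&(hsv[...,0]<30)&(hsv[...,1]>200)&(z>5)&(z<45)&(x>-140)&(x<-50)
for yc in (-106,0,106):
    m=yl&(abs(y-yc-45)<20);q=L[m]; print('catch',yc,len(q),'x',np.percentile(q[:,0],[2,98]).round(1),'y nose',(np.median(q[q[:,0]>-75][:,1])-yc).round(1),'y pivot',(np.median(q[q[:,0]<-105][:,1])-yc).round(1))
a=np.load('scene0.npz')['d'];b,_=None,None
E
```

```text
clock: 20.75
position: [0.5654, 0.1374, 0.358]
orientation: [0.019, 0.976, -0.005, 0.216]
contact_force: [-0.4, 0.1, 0.6]
opening: 0.0557
[-0.38415461  0.10739015  0.57849079] 0.0027700164142420115
-106 handle x [-40.8  37.8] y [-116.3  -93.4] z 88.7
0 handle x [-42.1  37.4] y [-10.1  12.6] z 88.8
106 handle x [-40.8  37.7] y [ 93.9 116.1] z 88.9
catch -106 366 x [-123.3  -66.1] y nose 43.6 y pivot 48.1
catch 0 316 x [-124.4  -66. ] y nose 32.3 y pivot 46.6
catch 106 635 x [-124.5  -61.4] y nose 33.0 y pivot 45.1
```

```bash
python3 -c "
from bench import arm; print(arm.sign_off())"
```

```text
the job is handed in; nothing more can be done
None
```

The red-handled block is racked in the tagged middle lane and held by its catch. I handed the job in at about 20.8 s of the 58 s allowed.

**What I did:** I gripped the block by its handle and laid it carved face down on the loading end. It touched the runners with its centre near x = -168 mm, under about 16 N. I then pushed it up the lane to x ≈ +4 mm, where the catch snapped out. I eased it back to about +1 mm, let go, and moved the arm clear.

**Last checks:**
- **Block:** about 1 s after release its handle had not moved, and it sat in line with the two racked blocks to within about 1.5 mm, at the same height.
- **Catch:** the side force on the block dropped to nearly zero as the catch snapped. Its nose measured 32 mm from the lane centre, close to the 34.5 mm expected at rest and to the left catch (33 mm).
- **Other things:** nothing else looked moved or touched in the pictures. I judged that by eye and did not measure it.

**One disagreement:** the right lane's catch nose measured 43.6 mm instead of about 33 mm. I did not resolve this. I put it down to stray or hidden pixels, because I never touched that lane, its block has not moved and the catch looks normal in the pictures.

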